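Make up the track-care kit and the wagon-repair kit

ROBOT

A 6-joint arm with a two-finger parallel gripper is mounted at the origin on a cart in front of the work surface, level with it; the furniture and walls round the work are solid. World frame = base frame: x ahead of the robot, y to its left, z up, the work surface at z = 0. Lengths are in m, angles in degrees, forces in N, time in s.
With the tool pointing down it reaches from about 0.4 to 0.825 m from the base axis. Payload 7 kg.
Tool frame: the origin (TCP) lies midway between the tips of the shut fingers; the grasp point (between the pads) lies 19 mm behind it; z points along the fingers, y is the line along which they close (so a half turn about z gives the same grasp; the last joint's range is limited). The gripper opens to 88 mm and grips with 3 to 60 N. Pads are 19 mm wide; open, the fingers measure 130 mm over their backs; the gripper's body (78 mm by 193 mm) begins 47 mm behind the grasp point.
Start: joints at [84.116, 20.546, 0.682, 0, -70.136, -16.507], TCP at [0.257, 0.624, 0.227] pointing down, gripper open.
Joint ranges: [-176.03, 176.03], [-82.01, 121.73], [-58.28, 71.71], [-173.87, 95.51], [-174.79, -0.11], [-173.66, 173.66]. Speed limits (degrees/s): [136.94, 136.94, 172.46, 180, 180, 180].

INTERFACE

Orientations are given as [roll, pitch, yaw] about the fixed x, y, z axes, in that order (R = Rz(yaw) Ry(pitch) Rx(roll)).
In Python, from plant import ctrl gives the robot as it stands. The module is installed in compiled form; this text tells all that it offers.
- The arm moves only by the tool send_rows, never from a script. Its argument "plan" is a list that holds one entry, the list of rows, each a list of 6 numbers: the shift along the tool's x, y, z in fractions of the full range, 1 being 75 cm, then the turn, a rotation vector about the tool's x, y, z in a scale on which 1.0 is 180 degrees. A call has 1 to 8 rows; each row is the pose to reach, as a shift and turn from the pose commanded when the call began, along the tool's axes at that moment; what a row does not reach only later rows make up. A row lasts 1/12 s, in which the tool goes at most 41.7 mm and 7.16 degrees, less where a joint would pass 70% of its speed; a pose out of reach is approached as far as the arm can. A shift or turn number past 1, either way, is cut back to 1. A call with a gripper value outside its range is refused whole. "fingers" is the opening, from 0 (shut) to 1 (fully open), set as the call begins (left out, the last holds). The fingers move at their own pace and stop on an object; the grip force is fixed at half the most. Time passes only in rows, so rows that repeat a pose let the fingers close. It gives the time, the measured TCP pose, the force, the opening and the grip force at its end, in the units of the state.
- ctrl.get_obs(): the state, without advancing time (a new reading comes with each control period).
- ctrl.snapshot(name): name is "side" or "top"; returns a dict with "img" (384x512x3 uint8, red, green, blue), "K" (3x3 intrinsics, pixels), "k1" (the pictures are not rectified: a ray, as slopes to the right and down, at radius r is drawn at 1 + k1 r^2 times it, then the intrinsics apply), "pose" (4x4, takes a point from camera to world coordinates). Camera axes: x right, y down, z forward; pixel columns grow to the right and rows downward; lengths in m; the calibration is good to about 2 mm. A picture is of the moment at which its call begins. There is no depth.
- ctrl.close_job(): hands the job in; it is judged then, once.
The state is a dict: "clock": time; "joint_pos": joint angles; "qvel": joint speeds; "tau": joint torques, N m; "tool_pos": TCP position; "orientation": TCP orientation; "force": force on the tool from outside, world axes, zero at the start; "moment": the same for the moment, N m; "opening": finger opening in m; "gripper_force": force on a finger pad.
Only numpy, scipy, OpenCV 4.12 (cv2) and the standard library are available. Lean on these libraries where they do the work, as an engineer would, in place of code of your own. Each camera call takes 0.05 s, during which the arm holds its last target. There are 200 camera calls.

TASK

Make up two service kits on the wooden kit boards: on the board with two recesses lay the roll of insulating tape in the round recess and the grey track-cleaning block in the rectangular one; on the board with three recesses set the white gas tank in the long recess, the loose wheelset in the short rectangular recess and the oil bottle upright in the round one. Each thing ends wholly inside its own recess, right side up, let go and resting on the recess floor, and the little grey-roofed house between the tracks, the small tree and the lineside signpost stay standing where they are.

Things in the scene. Friction and masses are not known exactly. Their poses are not given: they have to be found in the camera images.
- track_board: Two-recess kit board, fixed; light wood, 98 (x) by 151 (y) by 12 mm. Origin: centre of underside, z up, x away from the robot (yaw within 0.1 rad). Recesses 7 mm deep, floor 5 mm above origin: round, 76 mm diameter, centre y = -29.5 mm (right), for the tape; rectangular, 84 (x) by 52 (y) mm, centre y = +41.5 mm (left), for the cleaning block. Both at x = 0.
- wagon_board: Three-recess kit board, fixed; light wood, 112 (x) by 141 (y) by 12 mm. Origin and axes as the other board. Recesses 7 mm deep, floor 5 mm above origin: long, 98 (x) by 54 (y) mm, centre (0, +36.5) mm, for the tank; short, 40 (x) by 64 (y) mm, centre (+29, -30.5) mm, for the wheelset, axle along board y; round, 52 mm diameter, centre (-23, -30.5) mm, for the oil bottle.
- cleaning_block: Grey-green rubber-like track-cleaning block, a plain block 28 mm (x) by 60 mm (y) by 17 mm high, 50 g. Origin at the centre of its underside, z up. Grasp across the 28 mm. In its recess its y lies along the board's x, either way round.
- tape: Roll of black insulating tape lying flat, 53 mm diameter, 18 mm high, 45 g. Origin at the centre of its underside, z up. Grasp across its outside, best along its own x or y, where it is 52 mm wide.
- wheelset: Loose grey wheel set of a wagon: two wheels of 22 mm diameter on an axle along its own x, 40 mm over the wheels' outer faces, 22 mm high, 30 g. It does not roll. Origin below the middle of the axle, at the height of the wheels' lowest point, z up. Grasp lengthwise over the outer wheel faces (40 mm).
- white_tank: White model gas tank on two saddles, lying, 34 mm (x) by 84 mm (y), 46 mm high with its small red cap, 60 g. Origin at the centre of its underside, z up. Grasp across the 32 mm of the shell, which reaches from 10 to 42 mm above the origin. In its recess its y lies along the board's x, either way round.
- oiler: Small upright oil bottle with a needle spout, body 33 mm wide at the label, 50 mm high, with cap and needle 100 mm high, 45 g. Origin at the centre of its underside, z up. Grasp the body about 40 mm up along its own x or y, where the pads meet at 26 mm.
- house: Little grey-roofed model house between the two tracks, 67 by 72 mm, 85 mm high, to the right of the stock; to be left alone. Origin at the centre of its underside. (Mind the clear upright guard panel, 225 mm high, that runs along the table front at x = 0.385 m from y = -0.28 m to the right.)
- tree: Small green model fir tree, about 50 mm across and 76 mm high, standing behind the stock; to be left alone. Origin at the centre of its foot.
- signpost: Small white lineside signpost on a round foot, 47 mm high, plate 26 mm wide, standing behind the stock; to be left alone. Origin at the centre of its foot.
Not all that is in view belongs to the job. Of the things that look like the white_tank, the larger one is meant. Leave any purple or yellow look-alike of the oiler alone.

How it is judged (in metres and radians):
At the end, for the whole second after the job is handed in: Each thing is in its own recess: underside within 3 mm of the recess floor, level within 0.12 rad, centre within 13 to 16 mm of the recess centre along each side, block and tank lengthwise (within 0.7 rad), all at rest and released (x of cleaning_block in the frame of track_board between -0.015 and 0.015 m and y of cleaning_block in the frame of track_board between 0.0265 and 0.0565 m and z of cleaning_block in the frame of track_board between 0.002 and 0.008 m and angle between each of cleaning_block, tape, white_tank, wheelset, oiler's own z axis and vertical below 0.12 rad and linear speed of each of cleaning_block, tape, white_tank, wheelset, oiler below 0.02 m/s and contact force between each of cleaning_block, tape, white_tank, wheelset, oiler and the fingers below 0.1 N and angle between the y axis of cleaning_block and the x axis of track_board, either way round below 0.7 rad and x of tape in the frame of track_board between -0.015 and 0.015 m and y of tape in the frame of track_board between -0.0445 and -0.0145 m and z of tape in the frame of track_board between 0.002 and 0.008 m and x of white_tank in the frame of wagon_board between -0.013 and 0.013 m and y of white_tank in the frame of wagon_board between 0.0235 and 0.0495 m and z of white_tank in the frame of wagon_board between 0.002 and 0.008 m and angle between the y axis of white_tank and the x axis of wagon_board, either way round below 0.7 rad and x of wheelset in the frame of wagon_board between 0.015 and 0.043 m and y of wheelset in the frame of wagon_board between -0.0465 and -0.0145 m and z of wheelset in the frame of wagon_board between 0.002 and 0.008 m and x of oiler in the frame of wagon_board between -0.037 and -0.009 m and y of oiler in the frame of wagon_board between -0.0445 and -0.0165 m and z of oiler in the frame of wagon_board between 0.002 and 0.008 m); the robot touches nothing.
It fails at once if the house is shifted by more than 20 mm or tipped (distance of house from where it was at the start of the episode above 0.02 m or angle between house's own z axis and vertical above 0.4 rad).
It fails at once if the tree is shifted by more than 20 mm or tipped (distance of tree from where it was at the start of the episode above 0.02 m or angle between tree's own z axis and vertical above 0.4 rad).
It fails at once if the signpost is shifted by more than 20 mm or tipped (distance of signpost from where it was at the start of the episode above 0.02 m or angle between signpost's own z axis and vertical above 0.4 rad).
It also fails if it takes over 115 s, if anything falls off the work surface, if the arm or the gripper's body presses on something with over 40 N, if the wrist force passes 120 N, or if a joint passes its speed limit or range.

## Working session

There is one attempt and no reset: what is moved stays moved. The work goes in short steps, Python scripts to look and compute and a tool call to move; the robot and the scene stay as the last step left them, time stands still between calls to the robot, and variables do not carry over. Pictures are saved under pics/ and viewed, at most 14 in all, crops included, and the job is handed in when it is done.

Besides the shell and the picture viewer there is one more tool, called after "Call:" as name(argument=value, ...), one argument or row to a line, values as JSON. send_rows: Moves the arm, as the interface text tells. Its arguments: {"type":"object","properties":{"plan":{"type":"array","items":{"type":"array","items":{"type":"array","items":{"type":"number"}}}},"fingers":{"type":"number"}},"required":["plan"]}

```bash
mkdir -p pics
python3 - <<'E'
from plant import ctrl
import cv2,pickle
o=ctrl.get_obs();print(o)
for n in("top","side"):
    s=ctrl.snapshot(n);pickle.dump(s,open(n+".pkl","wb"));print(n,s["K"],s["k1"],s["pose"])
    cv2.imwrite(f"pics/{n}0.png",cv2.resize(s["img"][:,:,::-1],(800,600),interpolation=cv2.INTER_CUBIC))
E
```

```text
{'clock': 0.0, 'joint_pos': array([ 8.41156773e+01,  2.05930959e+01,  6.33323894e-01, -1.93870316e-02,
       -7.01347277e+01, -1.65049657e+01]), 'qvel': array([ 0.0572655 ,  0.01625203, -0.01037053,  0.0736561 ,  0.0207344 ,
       -0.01812327]), 'tau': array([ 1.28761814e-03, -5.82714915e+01,  2.93049502e+01,  6.99714258e+00,
        6.76459749e-03, -1.57782697e-04]), 'tool_pos': array([0.25697035, 0.6236485 , 0.22560282]), 'orientation': array([ 1.79904216e+02, -9.37585691e-03, -2.23958835e+01]), 'force': array([0.67891358, 0.04321418, 0.26869419]), 'moment': array([ 0.01798749, -0.02027135, -0.01388828]), 'gripper_force': 0.0, 'opening': 0.0877553189240059}
top [[469.62753726   0.         249.07477408]
 [  0.         469.62753726 194.76705226]
 [  0.           0.           1.        ]] -0.10590625728873361 [[ 0.02665075 -0.99557875  0.09007049  0.43191912]
 [-0.99963377 -0.02611869  0.00708095  0.06910433]
 [-0.00469712 -0.09022622 -0.99591022  1.46464867]
 [ 0.          0.          0.          1.        ]]
side [[389.83685656   0.         257.00990796]
 [  0.         389.83685656 189.07419018]
 [  0.           0.           1.        ]] -0.07282545082457292 [[-0.97137272 -0.13123778  0.19801941  0.33160734]
 [-0.23748667  0.51566167 -0.82322119  1.07736147]
 [ 0.0059267  -0.84668157 -0.53206691  0.68869942]
 [ 0.          0.          0.          1.        ]]
```

View pics/top0.png

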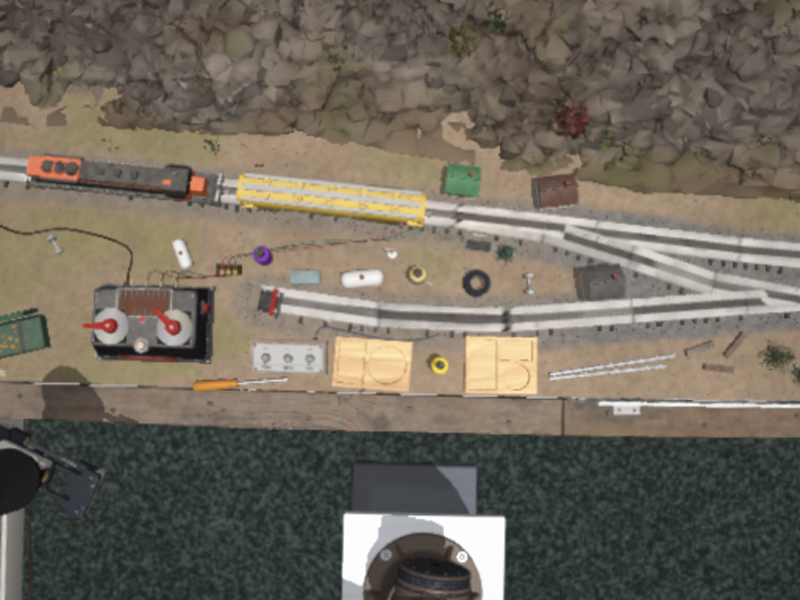

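View pics/side0.png

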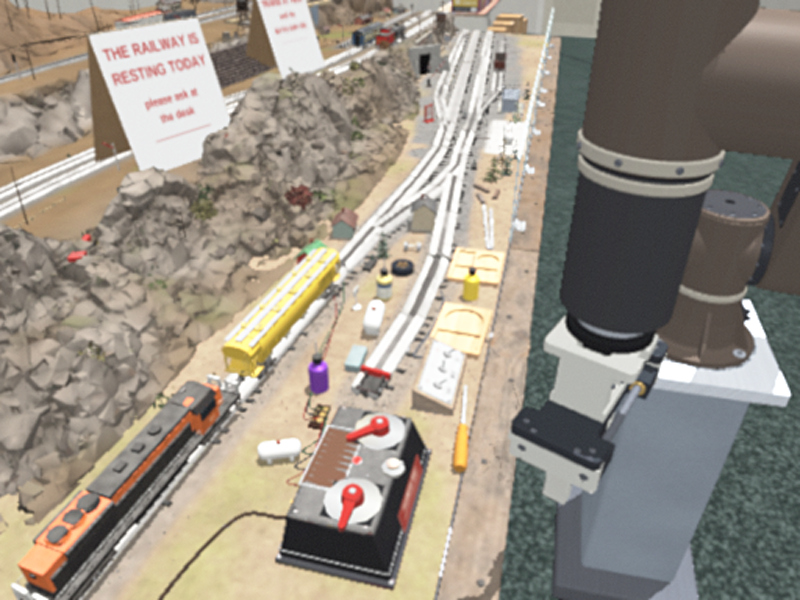

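The top view shows the layout at 800x600 scale. Track board is at (372,363) and wagon board at (501,365). The parts are the block (305,277), tank (361,279), oiler (417,273), tape (477,283) and wheelset (530,283). The things to leave alone are the house (600,280), tree (506,253) and signpost (391,252). Next I'll zoom in.

Run:
```python
import cv2,pickle
im=pickle.load(open("top.pkl","rb"))["img"][:,:,::-1]
c=im[152:257,165:325]; cv2.imwrite("pics/c1.png",cv2.resize(c,None,fx=5,fy=5,interpolation=cv2.INTER_CUBIC))
c=im[150:257,270:400]; cv2.imwrite("pics/c2.png",cv2.resize(c,None,fx=5,fy=5,interpolation=cv2.INTER_CUBIC))
```

```text
(no output)
```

View pics/c1.png

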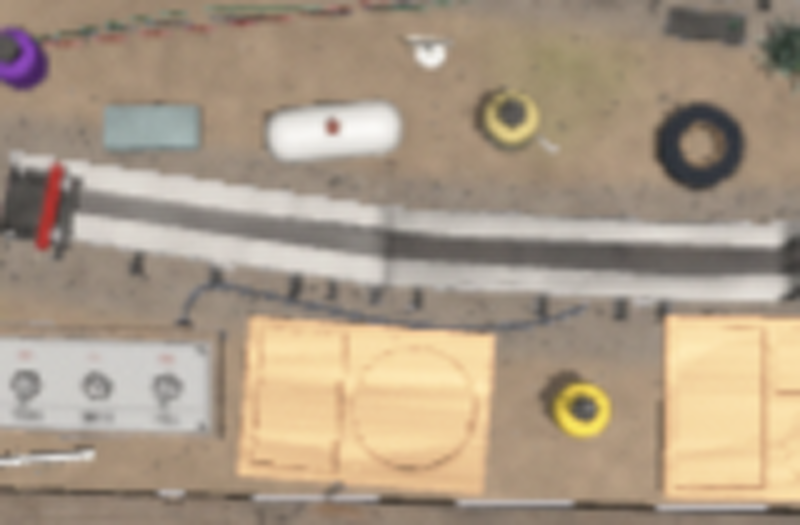

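View pics/c2.png

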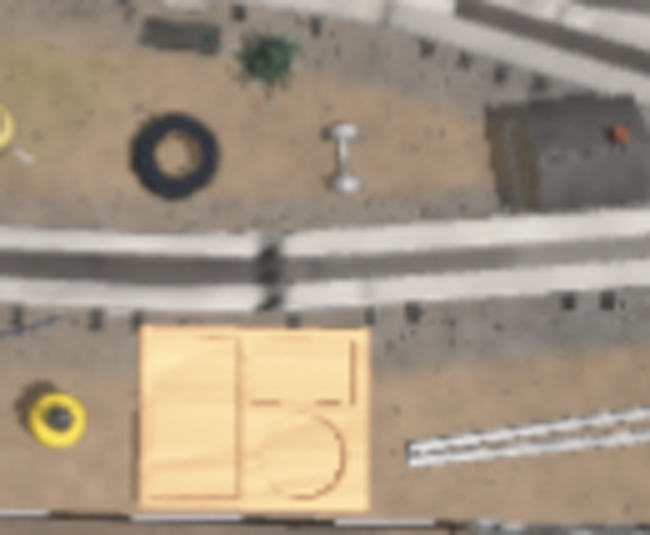

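c1 gives the block with its long side along world y, and the tank, oiler and tape clearly. c2 shows the wheelset axle roughly along world x, with the tree and house clear of it. I'll compute positions and check heights in a side crop, mainly for the yellow look-alike standing between the boards.

```bash
cat > h.py <<'E'
import numpy as np,cv2
def ray(s,uv):
    D=np.array([s["k1"],0,0,0,0.])
    # drawn = (1+k1 r^2)*ray : matches OpenCV forward model
    n=cv2.undistortPoints(np.array(uv,float).reshape(-1,1,2),s["K"],D)[:,0]
    d=np.c_[n,np.ones(len(n))]@s["pose"][:3,:3].T
    return s["pose"][:3,3],d
def w(s,uv,z):
    o,d=ray(s,uv); return o+d*((z-o[2])/d[:,2])[:,None]
def px(s,P):
    T=np.linalg.inv(s["pose"]); r=cv2.Rodrigues(T[:3,:3])[0]
    return cv2.projectPoints(np.array(P,float).reshape(-1,1,3),r,T[:3,3],s["K"],np.array([s["k1"],0,0,0,0.]))[0][:,0]
E
python3 - <<'E'
from h import *
import pickle
s=pickle.load(open("top.pkl","rb"));q=pickle.load(open("side.pkl","rb"))
np.set_printoptions(precision=4,suppress=True)
def A(ox,oy,l): return [((u+.5)/5-.5+ox,(v+.5)/5-.5+oy) for u,v in l]
c1=lambda l:A(165,152,l); c2=lambda l:A(270,150,l)
for n,c,z in [("board1",c1([(248,318),(495,333),(486,494),(238,475)]),.012),("board2",c2([(140,326),(370,327),(369,511),(139,509)]),.012),
 ("block",c1([(104,104),(201,105),(198,150),(105,150)]),.017),("tank",c1([(266,135),(402,125)]),.026),
 ("tape",c1([(700,146)]),.018),("tape2",c2([(175,156)]),.018),("wheel",c2([(345,132),(346,185)]),.018),("oiler",c1([(512,119)]),.04),("yellow",c1([(582,410)]),.04),
 ("tree",c2([(267,58)]),.04),("house",c2([(490,110),(505,208)]),.05),("sign",c1([(430,52)]),.0),("rail under block",c1([(152,172)]),.0),("railtape",c2([(175,232)]),0)]:
    P=w(s,c,z); print(n,P[:,:2].tolist() if 0 else P[:,:2].round(4).tolist(),"mean",P[:,:2].mean(0), "d01",P[1,:2]-P[0,:2] if len(P)>1 else "")
y=w(s,c1([(582,410)]),.04)[0];o=w(s,c1([(512,119)]),.04)[0]
im=np.ascontiguousarray(cv2.resize(q["img"][140:260,200:340,::-1],None,fx=5,fy=5,interpolation=cv2.INTER_CUBIC))
for p in(y,o):
    for z in(0,.05,.1):
        u,v=px(q,[p[0],p[1],z])[0]; cv2.drawMarker(im,(int((u-200)*5+2),int((v-140)*5+2)),(255,0,255),0,12,1)
cv2.imwrite("pics/s1.png",im)
E
```

```text
board1 [[0.4969, 0.1857], [0.4917, 0.0326], [0.3925, 0.0357], [0.4, 0.1888]] mean [0.4453 0.1107] d01 [-0.0052 -0.1531]
board2 [[0.505, -0.0724], [0.5079, -0.2156], [0.3942, -0.2164], [0.3922, -0.074]] mean [ 0.4498 -0.1446] d01 [ 0.003  -0.1432]
block [[0.6276, 0.2797], [0.6285, 0.2191], [0.6003, 0.2199], [0.5988, 0.2779]] mean [0.6138 0.2491] d01 [ 0.0009 -0.0607]
tank [[0.6096, 0.1772], [0.618, 0.0934]] mean [0.6138 0.1353] d01 [ 0.0084 -0.0838]
tape [[0.6108, -0.0918]] mean [ 0.6108 -0.0918] d01 
tape2 [[0.6108, -0.0918]] mean [ 0.6108 -0.0918] d01 
wheel [[0.6287, -0.1977], [0.5955, -0.1986]] mean [ 0.6121 -0.1982] d01 [-0.0332 -0.0009]
oiler [[0.6216, 0.026]] mean [0.6216 0.026 ] d01 
yellow [[0.4453, -0.0205]] mean [ 0.4453 -0.0205] d01 
tree [[0.6703, -0.1451]] mean [ 0.6703 -0.1451] d01 
house [[0.6404, -0.2811], [0.5805, -0.2905]] mean [ 0.6105 -0.2858] d01 [-0.06   -0.0094]
sign [[0.6682, 0.0775]] mean [0.6682 0.0775] d01 
rail under block [[0.5876, 0.2502]] mean [0.5876 0.2502] d01 
railtape [[0.5651, -0.0945]] mean [ 0.5651 -0.0945] d01
```

View pics/s1.png

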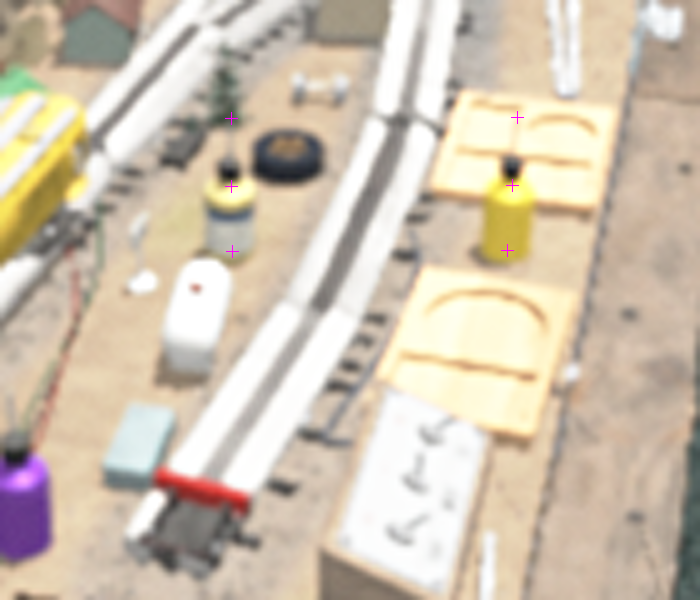

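The needle of the yellow bottle is close to the tank's recess, so I'll grip the tank off-centre and slightly yawed to keep the gripper body clear of it. First comes the block.

```bash
cat > g.py <<'E'
import sys,numpy as np
from plant import ctrl
from scipy.spatial.transform import Rotation as R
o=ctrl.get_obs(); a=list(map(float,sys.argv[1:]))
r=R.from_euler('xyz',o["orientation"],degrees=True)
print("t",round(o["clock"],2),o["tool_pos"].round(4),o["orientation"].round(2),"F",o["force"].round(1),"J",o["joint_pos"].round(0),"op",round(o["opening"],4))
for i in range(0,len(a),4):
    t=R.from_euler('xyz',[180,0,a[i+3]],degrees=True)
    print(((r.inv().apply(np.array(a[i:i+3])-o["tool_pos"]))*100).round(2),(r.inv()*t).as_rotvec(degrees=True).round(1))
E
python3 g.py .6138 .2491 .12 -88.8
```

```text
t 0.1 [0.257  0.6237 0.2257] [ 1.7992e+02 -1.0000e-02 -2.2400e+01] F [0.1 0.5 0.5] J [ 84.  21.   1.  -0. -70. -17.] op 0.0877
[47.26 21.02 10.61] [ 0.1 -0.1 66.4]
```

Careful with the scale: shifts go in shares of 75 cm and turns go in shares of 180 degrees. That gives: 47.3 cm / 75 = 0.6307, 21 cm / 75 = 0.28, 66.4 degrees / 180 = 0.3689.

Call:
send_rows(
  plan=[
    [[0.6307,0.28,0.0133,0,0,0.3689],[0.6307,0.28,0.0133,0,0,0.3689],[0.6307,0.28,0.0133,0,0,0.3689],[0.6307,0.28,0.0133,0,0,0.3689],[0.6307,0.28,0.0133,0,0,0.3689],[0.6307,0.28,0.0133,0,0,0.3689],[0.6307,0.28,0.0133,0,0,0.3689],[0.6307,0.28,0.0133,0,0,0.3689]],
  ],
  fingers=0.45,
)

```text
clock: 0.77
tool_pos: [0.4881, 0.3812, 0.2199]
orientation: [180.0, -0.0, -80.0]
force: [0.4, 1.2, 0.7]
opening: 0.042
gripper_force: 0.0
```

```bash
python3 g.py .6138 .2491 .12 -88.8
```

```text
t 0.77 [0.4881 0.3812 0.2199] [ 1.7998e+02 -1.0000e-02 -8.0030e+01] F [0.4 1.2 0.7] J [ 56.  16.  -7.  -0. -67. -46.] op 0.042
[ 15.19 -10.1    9.99] [ 0.  -0.   8.8]
```

Scaled: 15.2 cm / 75 = 0.2027, -10.1 cm / 75 = -0.1347, 8.8 degrees / 180 = 0.0489.

Call:
send_rows(
  plan=[
    [[0.2027,-0.1347,0.1333,0,0,0.0489],[0.2027,-0.1347,0.1333,0,0,0.0489],[0.2027,-0.1347,0.1333,0,0,0.0489],[0.2027,-0.1347,0.1333,0,0,0.0489],[0.2027,-0.1347,0.1333,0,0,0.0489],[0.2027,-0.1347,0.1333,0,0,0.0489],[0.2027,-0.1347,0.1333,0,0,0.0489],[0.2027,-0.1347,0.1333,0,0,0.0489]],
  ],
)

```text
clock: 1.43
tool_pos: [0.6139, 0.2512, 0.1197]
orientation: [180.0, -0.0, -88.5]
force: [0.5, 0.2, 0.6]
opening: 0.0395
gripper_force: 0.0
```

```bash
python3 g.py .6138 .2491 .01 -88.8; python3 g.py .6138 .2491 .01 -88.8
```

```text
t 1.43 [0.6139 0.2512 0.1197] [ 1.7996e+02 -3.0000e-02 -8.8540e+01] F [0.5 0.2 0.6] J [ 39.  24.  -9.   0. -57. -38.] op 0.0395
[2.000e-01 1.000e-02 1.097e+01] [ 0.  -0.   0.3]
t 1.43 [0.6139 0.2512 0.1197] [ 1.7996e+02 -3.0000e-02 -8.8540e+01] F [0.5 0.2 0.6] J [ 39.  24.  -9.   0. -57. -38.] op 0.0395
[2.000e-01 1.000e-02 1.097e+01] [ 0.  -0.   0.3]
```

Scaled: 10.9 cm / 75 = 0.1453, 10.5 cm / 75 = 0.14.

Call:
send_rows(
  plan=[
    [[0.0027,0,0.0533,0,0,0],[0.0027,0,0.0933,0,0,0],[0.0027,0,0.12,0,0,0],[0.0027,0,0.1333,0,0,0],[0.0027,0,0.14,0,0,0],[0.0027,0,0.1453,0,0,0],[0.0027,0,0.1453,0,0,0]],
  ],
)

```text
clock: 2.02
tool_pos: [0.6142, 0.2505, 0.0119]
orientation: [-179.9, 0.0, -88.4]
force: [-1.2, -0.3, 0.6]
opening: 0.0395
gripper_force: 0.0
```

```bash
python3 g.py .6138 .2491 .01 -88.8; python3 -c "
from plant import ctrl;import cv2
s=ctrl.snapshot('top')['img'];t=ctrl.snapshot('side')['img']
cv2.imwrite('pics/b1.png',cv2.resize(t[130:260,180:330,::-1],None,fx=4.5,fy=4.5,interpolation=2))"
```

```text
t 2.02 [0.6142 0.2505 0.0119] [-1.7994e+02  4.0000e-02 -8.8430e+01] F [-1.2 -0.3  0.6] J [ 39.  31. -14.   0. -45. -37.] op 0.0395
[0.14 0.04 0.19] [-0.1  0.   0.4]
```

View pics/b1.png

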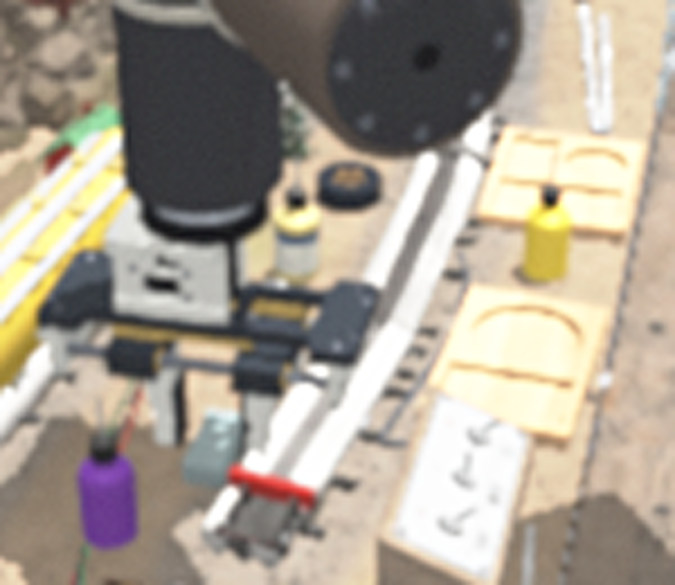

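The fingers straddle the block between about (170,400) and (260,410), with no contact force. Closing on it now.

Scaled: 0.2 cm / 75 = 0.0027, 0.1 cm / 75 = 0.0013.

Call:
send_rows(
  plan=[
    [[0.0013,0,0.0027,0,0,0],[0.0013,0,0.0027,0,0,0],[0.0013,0,0.0027,0,0,0],[0.0013,0,0.0027,0,0,0],[0.0013,0,0.0027,0,0,0]],
  ],
  fingers=0,
)

```text
clock: 2.53
tool_pos: [0.6142, 0.2486, 0.0098]
orientation: [-180.0, 0.0, -88.5]
force: [-1.0, -0.0, 4.5]
opening: 0.0273
gripper_force: 30.0
```

Call:
send_rows(
  plan=[
    [[0,0,-0.0267,0,0,0],[0,0,-0.08,0,0,0],[0,0,-0.12,0,0,0],[0,0,-0.12,0,0,0]],
  ],
)

```text
clock: 2.87
tool_pos: [0.6175, 0.2504, 0.1063]
orientation: [-179.5, 0.3, -88.4]
force: [1.1, 0.9, -0.4]
opening: 0.0276
gripper_force: 30.0
```

```bash
python3 g.py .4468 .1522 .1 -2.1
```

```text
t 2.87 [0.6175 0.2504 0.1063] [-179.48    0.26  -88.41] F [ 1.1  0.9 -0.4] J [ 39.  25. -10.   0. -55. -37.] op 0.0276
[ 9.35 17.34  0.43] [ -0.6  -0.2 -86.3]
```

Scaled: 17.3 cm / 75 = 0.2307, 9.35 cm / 75 = 0.1247, -86.3 degrees / 180 = -0.4794.

Call:
send_rows(
  plan=[
    [[0.1247,0.2307,0.0053,0,0,-0.4794],[0.1247,0.2307,0.0053,0,0,-0.4794],[0.1247,0.2307,0.0053,0,0,-0.4794],[0.1247,0.2307,0.0053,0,0,-0.4794],[0.1247,0.2307,0.0053,0,0,-0.4794],[0.1247,0.2307,0.0053,0,0,-0.4794],[0.1247,0.2307,0.0053,0,0,-0.4794],[0.1247,0.2307,0.0053,0,0,-0.4794]],
  ],
)

```text
clock: 3.53
tool_pos: [0.4431, 0.1503, 0.0956]
orientation: [-179.9, -0.0, -30.8]
force: [-0.3, 0.3, -0.5]
opening: 0.0279
gripper_force: 30.0
```

```bash
python3 g.py .4468 .1522 .06 -2.1
```

```text
t 3.53 [0.4431 0.1503 0.0956] [-1.7993e+02 -2.0000e-02 -3.0830e+01] F [-0.3  0.3 -0.5] J [ 43.   9. -35.   0. -46.  16.] op 0.0279
[ 0.22 -0.34  3.56] [ -0.1  -0.  -28.7]
```

Scaled: 3.5 cm / 75 = 0.0467, -0.3 cm / 75 = -0.004, -28.7 degrees / 180 = -0.1594.

Call:
send_rows(
  plan=[
    [[0.0027,-0.004,0.0467,0,0,-0.1594],[0.0027,-0.004,0.0467,0,0,-0.1594],[0.0027,-0.004,0.0467,0,0,-0.1594],[0.0027,-0.004,0.0467,0,0,-0.1594],[0.0027,-0.004,0.0467,0,0,-0.1594],[0.0027,-0.004,0.0467,0,0,-0.1594],[0.0027,-0.004,0.0467,0,0,-0.1594]],
  ],
)

```text
clock: 4.12
tool_pos: [0.4467, 0.1521, 0.0602]
orientation: [-180.0, -0.0, -2.7]
force: [-0.2, 0.0, -0.2]
opening: 0.0277
gripper_force: 30.0
```

```bash
python3 g.py .4468 .1522 .0155 -2.1
```

```text
t 4.12 [0.4467 0.1521 0.0602] [-1.7999e+02 -1.0000e-02 -2.7400e+00] F [-0.2  0.  -0.2] J [ 43.  12. -37.  -0. -41.  44.] op 0.0277
[ 0.01 -0.01  4.47] [-0.  -0.  -0.6]
```

Call:
send_rows(
  plan=[
    [[0,0,0.0267,0,0,0],[0,0,0.044,0,0,0],[0,0,0.0533,0,0,0],[0,0,0.0573,0,0,0],[0,0,0.06,0,0,0],[0,0,0.06,0,0,0]],
  ],
)

```text
clock: 4.62
tool_pos: [0.4468, 0.1521, 0.0158]
orientation: [180.0, -0.0, -2.5]
force: [-0.5, 0.2, -0.4]
opening: 0.0274
gripper_force: 30.0
```

Scaled: -13 cm / 75 = -0.1733, -10 cm / 75 = -0.1333.

Call:
send_rows(
  plan=[
    [[0,0,0,0,0,0],[0,0,0,0,0,0],[0,0,0,0,0,0],[0,0,-0.0267,0,0,0],[0,0,-0.08,0,0,0],[0,0,-0.1333,0,0,0],[0,0,-0.1733,0,0,0]],
  ],
  fingers=0.5,
)

```text
clock: 5.2
tool_pos: [0.4473, 0.1522, 0.1483]
orientation: [-179.9, -0.1, -2.5]
force: [1.3, 0.7, 0.5]
opening: 0.0435
gripper_force: 0.0
```

```bash
python3 g.py .6163 .1104 .1 -84.3
```

```text
t 5.2 [0.4473 0.1522 0.1483] [-1.7994e+02 -1.1000e-01 -2.4800e+00] F [1.3 0.7 0.5] J [ 43.   5. -31.   0. -54.  45.] op 0.0435
[17.06  3.45  4.86] [-0.1 -0.  81.8]
```

Scaled: 17 cm / 75 = 0.2267, 3.5 cm / 75 = 0.0467, 81.8 degrees / 180 = 0.4544.

Call:
send_rows(
  plan=[
    [[0.2267,0.0467,0.0467,0,0,0.4544],[0.2267,0.0467,0.0467,0,0,0.4544],[0.2267,0.0467,0.0467,0,0,0.4544],[0.2267,0.0467,0.0467,0,0,0.4544],[0.2267,0.0467,0.0467,0,0,0.4544],[0.2267,0.0467,0.0467,0,0,0.4544],[0.2267,0.0467,0.0467,0,0,0.4544],[0.2267,0.0467,0.0467,0,0,0.4544]],
  ],
)

```text
clock: 5.87
tool_pos: [0.6152, 0.1092, 0.1095]
orientation: [179.9, 0.0, -60.2]
force: [0.2, 0.2, 0.9]
opening: 0.0436
gripper_force: 0.0
```

```bash
python3 g.py .6163 .1104 .08 -84.3
```

```text
t 5.87 [0.6152 0.1092 0.1095] [179.94   0.   -60.21] F [0.2 0.2 0.9] J [ 28.  21. -14.   0. -54.   2.] op 0.0436
[-0.05 -0.16  2.95] [ 0.1 -0.  24.1]
```

Scaled: 2.5 cm / 75 = 0.0333, -0.2 cm / 75 = -0.0027, 24.1 degrees / 180 = 0.1339.

Call:
send_rows(
  plan=[
    [[0,-0.0027,0.0333,0,0,0.1339],[0,-0.0027,0.0333,0,0,0.1339],[0,-0.0027,0.0333,0,0,0.1339],[0,-0.0027,0.0333,0,0,0.1339],[0,-0.0027,0.0333,0,0,0.1339],[0,-0.0027,0.0333,0,0,0.1339]],
  ],
)

```text
clock: 6.37
tool_pos: [0.6168, 0.1107, 0.0851]
orientation: [-180.0, -0.0, -83.8]
force: [-0.3, 0.2, -0.2]
opening: 0.0437
gripper_force: 0.0
```

```bash
python3 g.py .6163 .1104 .012 -84.3; python3 -c "
from plant import ctrl;import cv2
s=ctrl.snapshot('top')['img'];t=ctrl.snapshot('side')['img']
cv2.imwrite('pics/b2.png',cv2.hconcat([cv2.resize(s[150:260,190:320,::-1],None,fx=3,fy=3,interpolation=2),cv2.resize(t[150:260,200:330,::-1],None,fx=3,fy=3,interpolation=2)]))"
```

```text
t 6.37 [0.6168 0.1107 0.0851] [-180.     -0.    -83.79] F [-0.3  0.2 -0.2] J [ 28.  23. -16.   0. -51. -22.] op 0.0437
[0.02 0.05 7.31] [-0.  -0.   0.5]
```

View pics/b2.png

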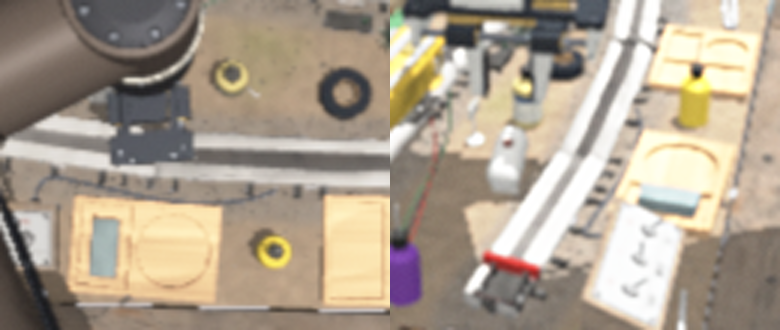

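The block lies in its rectangular recess, at (104,247) in the left half. The gripper is above the tank, so I descend.

Scaled: 7.3 cm / 75 = 0.0973, 7.2 cm / 75 = 0.096, 0.5 degrees / 180 = 0.0028.

Call:
send_rows(
  plan=[
    [[0,0,0.04,0,0,0.0028],[0,0,0.06,0,0,0.0028],[0,0,0.0773,0,0,0.0028],[0,0,0.088,0,0,0.0028],[0,0,0.096,0,0,0.0028],[0,0,0.0973,0,0,0.0028]],
  ],
)

```text
clock: 6.97
tool_pos: [0.6164, 0.1105, 0.0113]
orientation: [179.9, -0.0, -84.4]
force: [0.6, -0.5, 0.8]
opening: 0.0436
gripper_force: 0.0
```

Call:
send_rows(
  plan=[
    [[0,0,0,0,0,0],[0,0,0,0,0,0],[0,0,0,0,0,0],[0,0,0,0,0,0],[0,0,0,0,0,0]],
  ],
  fingers=0,
)

```text
clock: 7.38
tool_pos: [0.6172, 0.1109, 0.0129]
orientation: [-179.9, 0.0, -84.4]
force: [-0.8, 0.2, 3.3]
opening: 0.0319
gripper_force: 29.6
```

Scaled: -16 cm / 75 = -0.2133, -14 cm / 75 = -0.1867.

Call:
send_rows(
  plan=[
    [[0,0,-0.0267,0,0,0],[0,0,-0.08,0,0,0],[0,0,-0.1333,0,0,0],[0,0,-0.1867,0,0,0],[0,0,-0.2133,0,0,0]],
  ],
)

```text
clock: 7.8
tool_pos: [0.6186, 0.1111, 0.1779]
orientation: [-179.6, 0.1, -84.3]
force: [1.8, 0.2, -0.3]
opening: 0.0323
gripper_force: 29.6
```

```bash
python3 g.py .4770 -.1135 .15 -9
```

```text
t 7.8 [0.6186 0.1111 0.1779] [-1.7963e+02  7.0000e-02 -8.4350e+01] F [ 1.8  0.2 -0.3] J [ 28.  18. -10.   0. -62. -22.] op 0.0323
[20.96 16.32  2.66] [ -0.4  -0.2 -75.3]
```

Scaled: 20.9 cm / 75 = 0.2787, 16.3 cm / 75 = 0.2173, -75.3 degrees / 180 = -0.4183.

Call:
send_rows(
  plan=[
    [[0.2787,0.2173,0.02,0,0,-0.4183],[0.2787,0.2173,0.02,0,0,-0.4183],[0.2787,0.2173,0.02,0,0,-0.4183],[0.2787,0.2173,0.02,0,0,-0.4183],[0.2787,0.2173,0.02,0,0,-0.4183],[0.2787,0.2173,0.02,0,0,-0.4183],[0.2787,0.2173,0.02,0,0,-0.4183],[0.2787,0.2173,0.02,0,0,-0.4183]],
  ],
)

```text
clock: 8.47
tool_pos: [0.4721, -0.1158, 0.1572]
orientation: [-180.0, 0.0, -27.1]
force: [-0.3, 0.7, -0.6]
opening: 0.0322
gripper_force: 29.6
```

```bash
python3 g.py .4770 -.1135 .14 -9
```

```text
t 8.47 [ 0.4721 -0.1158  0.1572] [-1.80e+02  4.00e-02 -2.71e+01] F [-0.3  0.7 -0.6] J [  9.   6. -28.  -0. -56.  53.] op 0.0322
[ 0.33 -0.42  1.72] [ -0.    0.  -18.1]
```

Scaled: 1.7 cm / 75 = 0.0227, -0.3 cm / 75 = -0.004, -18.1 degrees / 180 = -0.1006.

Call:
send_rows(
  plan=[
    [[0.004,-0.004,0.0227,0,0,-0.1006],[0.004,-0.004,0.0227,0,0,-0.1006],[0.004,-0.004,0.0227,0,0,-0.1006],[0.004,-0.004,0.0227,0,0,-0.1006],[0.004,-0.004,0.0227,0,0,-0.1006],[0.004,-0.004,0.0227,0,0,-0.1006]],
  ],
)

```text
clock: 8.97
tool_pos: [0.4791, -0.1119, 0.1403]
orientation: [-180.0, -0.0, -9.3]
force: [-0.3, 0.2, -1.2]
opening: 0.032
gripper_force: 29.6
```

```bash
python3 g.py .4770 -.1135 .018 -9; python3 -c "
from plant import ctrl;import cv2
s=ctrl.snapshot('top')['img'];t=ctrl.snapshot('side')['img']
cv2.imwrite('pics/b3.png',cv2.hconcat([cv2.resize(s[170:270,250:350,::-1],None,fx=4,fy=4,interpolation=2),cv2.resize(t[120:220,250:350,::-1],None,fx=4,fy=4,interpolation=2)]))"
```

```text
t 8.97 [ 0.4791 -0.1119  0.1403] [-1.7999e+02 -2.0000e-02 -9.3200e+00] F [-0.3  0.2 -1.2] J [ 10.   8. -29.  -0. -53.  71.] op 0.032
[-0.18  0.2  12.23] [-0.  -0.  -0.3]
```

View pics/b3.png

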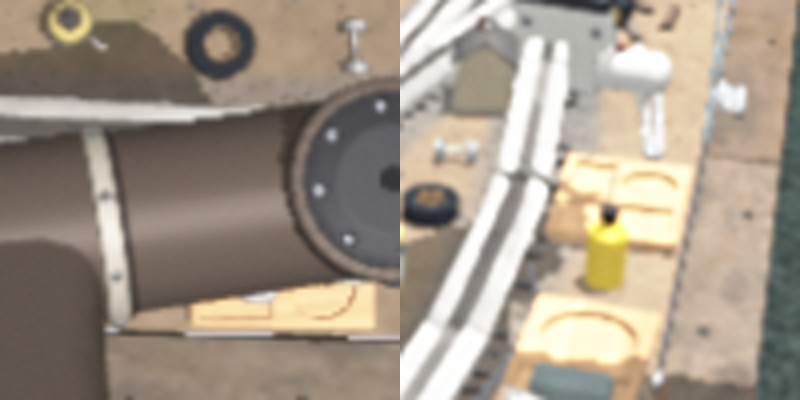

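The tank is held level, with its end visible at (640,65) on the right. I descend in stages.

Scaled: 9.5 cm / 75 = 0.1267, 9 cm / 75 = 0.12.

Call:
send_rows(
  plan=[
    [[-0.0027,0.0027,0.0533,0,0,0],[-0.0027,0.0027,0.1,0,0,0],[-0.0027,0.0027,0.12,0,0,0],[-0.0027,0.0027,0.1267,0,0,0],[-0.0027,0.0027,0.1267,0,0,0]],
  ],
)

```text
clock: 9.48
tool_pos: [0.4761, -0.1137, 0.0442]
orientation: [179.9, 0.1, -9.2]
force: [-0.4, -0.4, 0.7]
opening: 0.0321
gripper_force: 29.6
```

```bash
python3 g.py .4770 -.1135 .018 -9; python3 -c "
from plant import ctrl;import cv2
t=ctrl.snapshot('side')['img']
cv2.imwrite('pics/b4.png',cv2.resize(t[110:210,250:350,::-1],None,fx=5.5,fy=5.5,interpolation=2))"
```

```text
t 9.48 [ 0.4761 -0.1137  0.0442] [ 1.7995e+02  1.4000e-01 -9.2100e+00] F [-0.4 -0.4  0.7] J [ 10.  15. -35.   0. -40.  71.] op 0.0321
[ 0.09 -0.04  2.62] [ 0.1  0.1 -0.2]
```

View pics/b4.png

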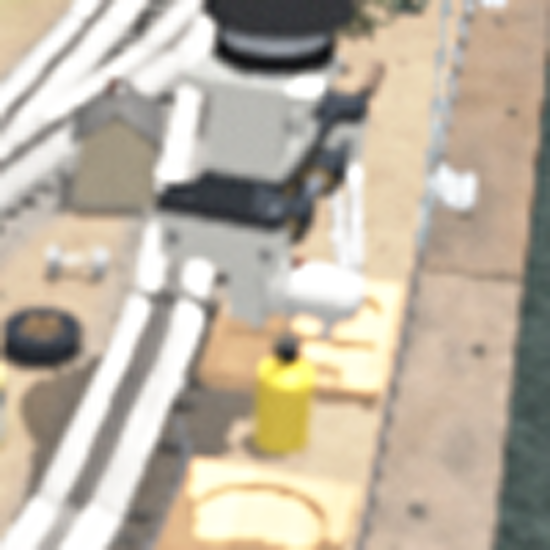

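Scaled: 1.5 cm / 75 = 0.02, 1.1 cm / 75 = 0.0147.

Call:
send_rows(
  plan=[
    [[0.0013,0,0.008,0,0,0],[0.0013,0,0.0147,0,0,0],[0.0013,0,0.02,0,0,0],[0.0013,0,0.02,0,0,0]],
  ],
)

```text
clock: 9.87
tool_pos: [0.4775, -0.1138, 0.0298]
orientation: [-180.0, 0.0, -9.2]
force: [-0.6, -0.7, -1.1]
opening: 0.0321
gripper_force: 29.6
```

Scaled: 1 cm / 75 = 0.0133, 0.8 cm / 75 = 0.0107.

Call:
send_rows(
  plan=[
    [[0,0,0.0053,0,0,0],[0,0,0.0107,0,0,0],[0,0,0.0133,0,0,0],[0,0,0.0133,0,0,0],[0,0,0.0133,0,0,0]],
  ],
)

```text
clock: 10.28
tool_pos: [0.4776, -0.1138, 0.02]
orientation: [180.0, 0.0, -9.2]
force: [0.4, -0.5, -0.8]
opening: 0.0321
gripper_force: 29.6
```

Scaled: 0.18 cm / 75 = 0.0024, 0.1 cm / 75 = 0.0013.

Call:
send_rows(
  plan=[
    [[0,0,0.0013,0,0,0],[0,0,0.0024,0,0,0],[0,0,0.0024,0,0,0]],
  ],
)

```text
clock: 10.53
tool_pos: [0.478, -0.1138, 0.0189]
orientation: [180.0, -0.0, -9.2]
force: [-1.8, -0.5, 5.0]
opening: 0.032
gripper_force: 29.6
```

Scaled: -16 cm / 75 = -0.2133, -12 cm / 75 = -0.16.

Call:
send_rows(
  plan=[
    [[0,0,0,0,0,0],[0,0,0,0,0,0],[0,0,0,0,0,0],[0,0,-0.0133,0,0,0],[0,0,-0.0533,0,0,0],[0,0,-0.1067,0,0,0],[0,0,-0.16,0,0,0],[0,0,-0.2133,0,0,0]],
  ],
  fingers=0.55,
)

```text
clock: 11.2
tool_pos: [0.4771, -0.1139, 0.1801]
orientation: [180.0, 0.0, -9.2]
force: [1.6, 0.9, -0.6]
opening: 0.0485
gripper_force: 0.0
```

```bash
python3 g.py .6108 -.0918 .11 0
```

```text
t 11.2 [ 0.4771 -0.1139  0.1801] [ 1.7999e+02  4.0000e-02 -9.1800e+00] F [ 1.6  0.9 -0.6] J [ 10.   5. -26.   0. -59.  71.] op 0.0485
[12.85 -4.31  7.  ] [ 0.   0.  -9.2]
```

Scaled: 12.8 cm / 75 = 0.1707, 9 cm / 75 = 0.12, -9.2 degrees / 180 = -0.0511.

Call:
send_rows(
  plan=[
    [[0.0533,-0.0187,-0.0133,0,0,-0.0511],[0.1707,-0.0573,0.0667,0,0,-0.0511],[0.1707,-0.0573,0.0933,0,0,-0.0511],[0.1707,-0.0573,0.12,0,0,-0.0511],[0.1707,-0.0573,0.12,0,0,-0.0511],[0.1707,-0.0573,0.12,0,0,-0.0511],[0.1707,-0.0573,0.12,0,0,-0.0511]],
  ],
  fingers=0.8,
)

```text
clock: 11.78
tool_pos: [0.6102, -0.092, 0.0875]
orientation: [180.0, 0.2, 0.0]
force: [-0.2, -0.3, 0.1]
opening: 0.07
gripper_force: 0.0
```

```bash
python3 g.py .6108 -.0918 .0095 0; python3 -c "
from plant import ctrl;import cv2
s=ctrl.snapshot('top')['img'];t=ctrl.snapshot('side')['img']
cv2.imwrite('pics/b5.png',cv2.hconcat([cv2.resize(s[150:260,230:360,::-1],None,fx=3,fy=3,interpolation=2),cv2.resize(t[100:210,220:350,::-1],None,fx=3,fy=3,interpolation=2)]))"
```

```text
t 11.78 [ 0.6102 -0.092   0.0875] [1.7996e+02 1.6000e-01 3.0000e-02] F [-0.2 -0.3  0.1] J [ 10.  22. -17.   0. -51.  80.] op 0.07
[ 0.09 -0.02  7.8 ] [0.  0.2 0. ]
```

View pics/b5.png

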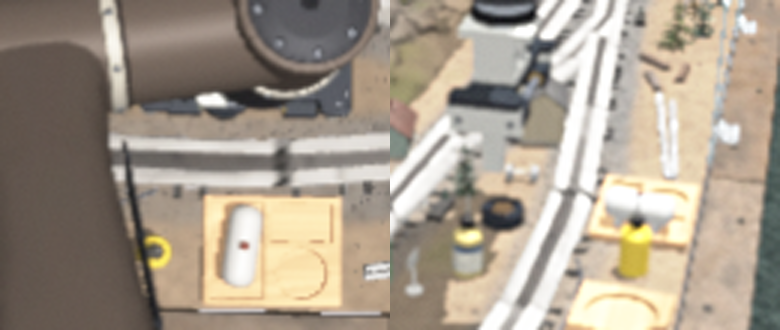

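The tank sits in the long recess at (240,245) on the left, and the yellow bottle is still standing. Now the tape.

Scaled: 7.8 cm / 75 = 0.104, 7.2 cm / 75 = 0.096.

Call:
send_rows(
  plan=[
    [[0.0013,0,0.0467,0,0,0],[0.0013,0,0.08,0,0,0],[0.0013,0,0.096,0,0,0],[0.0013,0,0.104,0,0,0],[0.0013,0,0.104,0,0,0]],
  ],
)

```text
clock: 12.3
tool_pos: [0.6117, -0.0919, 0.0107]
orientation: [180.0, 0.0, 0.0]
force: [-0.1, -0.1, -0.0]
opening: 0.0698
gripper_force: 0.0
```

Call:
send_rows(
  plan=[
    [[0,0,0,0,0,0],[0,0,0,0,0,0],[0,0,0,0,0,0],[0,0,0,0,0,0],[0,0,0,0,0,0]],
  ],
  fingers=0,
)

```text
clock: 12.72
tool_pos: [0.6129, -0.0917, 0.0119]
orientation: [180.0, -0.1, 0.0]
force: [-0.9, 0.1, 6.4]
opening: 0.0531
gripper_force: 28.6
```

Scaled: -14 cm / 75 = -0.1867, -10 cm / 75 = -0.1333.

Call:
send_rows(
  plan=[
    [[0,0,-0.0267,0,0,0],[0,0,-0.08,0,0,0],[0,0,-0.1333,0,0,0],[0,0,-0.1867,0,0,0],[0,0,-0.1867,0,0,0]],
  ],
)

```text
clock: 13.13
tool_pos: [0.6167, -0.0919, 0.1599]
orientation: [180.0, -0.8, 0.1]
force: [1.5, 0.1, 0.8]
opening: 0.0529
gripper_force: 28.7
```

```bash
python3 g.py .4442 .0812 .13 -92
```

```text
t 13.13 [ 0.6167 -0.0919  0.1599] [ 1.7998e+02 -7.8000e-01  1.1000e-01] F [1.5 0.1 0.8] J [ 10.  18. -12.   0. -59.  80.] op 0.0529
[-17.25 -17.35   2.75] [-0.6 -0.6 92.1]
```

Scaled: -17.3 cm / 75 = -0.2307, -17.2 cm / 75 = -0.2293, 92 degrees / 180 = 0.5111.

Call:
send_rows(
  plan=[
    [[-0.2293,-0.2307,0.0133,0,0,0.5111],[-0.2293,-0.2307,0.0133,0,0,0.5111],[-0.2293,-0.2307,0.0133,0,0,0.5111],[-0.2293,-0.2307,0.0133,0,0,0.5111],[-0.2293,-0.2307,0.0133,0,0,0.5111],[-0.2293,-0.2307,0.0133,0,0,0.5111],[-0.2293,-0.2307,0.0133,0,0,0.5111],[-0.2293,-0.2307,0.0133,0,0,0.5111]],
  ],
)

```text
clock: 13.8
tool_pos: [0.4376, 0.0828, 0.1407]
orientation: [-179.9, 0.0, -53.5]
force: [0.1, 0.4, -0.9]
opening: 0.0537
gripper_force: 28.7
```

```bash
python3 g.py .4442 .0812 .06 -92
```

```text
t 13.8 [0.4376 0.0828 0.1407] [-1.7993e+02  4.0000e-02 -5.3490e+01] F [ 0.1  0.4 -0.9] J [ 36.   3. -34.  -0. -53.   0.] op 0.0537
[ 0.52 -0.43  8.07] [-0.1  0.1 38.5]
```

Scaled: 8 cm / 75 = 0.1067, 6 cm / 75 = 0.08, 38.5 degrees / 180 = 0.2139.

Call:
send_rows(
  plan=[
    [[0.0067,-0.0053,0.0267,0,0,0.2139],[0.0067,-0.0053,0.0533,0,0,0.2139],[0.0067,-0.0053,0.08,0,0,0.2139],[0.0067,-0.0053,0.1067,0,0,0.2139],[0.0067,-0.0053,0.1067,0,0,0.2139],[0.0067,-0.0053,0.1067,0,0,0.2139],[0.0067,-0.0053,0.1067,0,0,0.2139]],
  ],
)

```text
clock: 14.38
tool_pos: [0.4459, 0.0795, 0.0601]
orientation: [180.0, -0.0, -91.9]
force: [0.2, -0.7, -1.1]
opening: 0.0535
gripper_force: 28.7
```

```bash
python3 g.py .4442 .0812 .016 -92
```

```text
t 14.38 [0.4459 0.0795 0.0601] [ 1.7998e+02 -1.0000e-02 -9.1910e+01] F [ 0.2 -0.7 -1.1] J [ 35.  10. -39.  -0. -41. -37.] op 0.0535
[-0.17  0.18  4.41] [ 0.  -0.   0.1]
```

Scaled: 4.4 cm / 75 = 0.0587, 4.3 cm / 75 = 0.0573.

Call:
send_rows(
  plan=[
    [[-0.0013,0.0027,0.0267,0,0,0],[-0.0013,0.0027,0.044,0,0,0],[-0.0013,0.0027,0.0533,0,0,0],[-0.0013,0.0027,0.0573,0,0,0],[-0.0013,0.0027,0.0587,0,0,0],[-0.0013,0.0027,0.0587,0,0,0]],
  ],
)

```text
clock: 14.88
tool_pos: [0.4438, 0.0805, 0.0173]
orientation: [180.0, -0.0, -91.7]
force: [-5.5, -1.3, 10.8]
opening: 0.0533
gripper_force: 29.0
```

Scaled: -16 cm / 75 = -0.2133, -12 cm / 75 = -0.16.

Call:
send_rows(
  plan=[
    [[0,0,0,0,0,0],[0,0,0,0,0,0],[0,0,0,0,0,0],[0,0,-0.0133,0,0,0],[0,0,-0.0533,0,0,0],[0,0,-0.1067,0,0,0],[0,0,-0.16,0,0,0],[0,0,-0.2133,0,0,0]],
  ],
  fingers=0.75,
)

```text
clock: 15.55
tool_pos: [0.4438, 0.0804, 0.1784]
orientation: [-180.0, -0.0, -91.7]
force: [1.2, 0.4, -0.5]
opening: 0.0654
gripper_force: 0.0
```

```bash
python3 g.py .6121 -.1982 .12 -88.5
```

```text
t 15.55 [0.4438 0.0804 0.1784] [-179.99   -0.    -91.75] F [ 1.2  0.4 -0.5] J [ 35.   1. -30.   0. -58. -37.] op 0.0654
[ 27.33 -17.67   5.85] [-0.  -0.  -3.2]
```

Scaled: 27.3 cm / 75 = 0.364, -17.7 cm / 75 = -0.236, -3.2 degrees / 180 = -0.0178.

Call:
send_rows(
  plan=[
    [[0.364,-0.236,0,0,0,-0.0178],[0.364,-0.236,0,0,0,-0.0178],[0.364,-0.236,0,0,0,-0.0178],[0.364,-0.236,0,0,0,-0.0178],[0.364,-0.236,0,0,0,-0.0178],[0.364,-0.236,0,0,0,-0.0178],[0.364,-0.236,0,0,0,-0.0178],[0.364,-0.236,0,0,0,-0.0178]],
  ],
  fingers=0.6,
)

```text
clock: 16.22
tool_pos: [0.6137, -0.2006, 0.1762]
orientation: [-180.0, -0.0, -88.6]
force: [0.2, 1.4, 0.6]
opening: 0.0527
gripper_force: 0.0
```

```bash
python3 g.py .6121 -.1982 .1 -88.5
```

```text
t 16.22 [ 0.6137 -0.2006  0.1762] [-1.7999e+02 -2.0000e-02 -8.8600e+01] F [0.2 1.4 0.6] J [ -1.  20.  -7.   0. -63.   2.] op 0.0527
[-0.24  0.15  7.62] [-0.  -0.  -0.1]
```

Scaled: 8.5 cm / 75 = 0.1133, 7 cm / 75 = 0.0933.

Call:
send_rows(
  plan=[
    [[-0.0027,0.0013,0.0533,0,0,0],[-0.0027,0.0013,0.0933,0,0,0],[-0.0027,0.0013,0.1133,0,0,0],[-0.0027,0.0013,0.1133,0,0,0],[-0.0027,0.0013,0.1133,0,0,0]],
  ],
)

```text
clock: 16.63
tool_pos: [0.6112, -0.196, 0.0909]
orientation: [179.9, -0.0, -88.6]
force: [1.1, 0.2, 0.0]
opening: 0.0526
gripper_force: 0.0
```

```bash
python3 g.py .6121 -.1982 .0095 -88.5; python3 -c "
from plant import ctrl;import cv2
s=ctrl.snapshot('top')['img'];t=ctrl.snapshot('side')['img']
cv2.imwrite('pics/b6.png',cv2.hconcat([cv2.resize(s[150:260,230:370,::-1],None,fx=2.8,fy=2.8,interpolation=2),cv2.resize(t[100:210,220:350,::-1],None,fx=2.8,fy=2.8,interpolation=2)]))"
```

```text
t 16.63 [ 0.6112 -0.196   0.0909] [ 1.799e+02 -2.000e-02 -8.856e+01] F [1.1 0.2 0. ] J [ -0.  24. -13.   0. -53.   2.] op 0.0526
[ 0.22 -0.1   8.14] [ 0.1 -0.  -0.1]
```

View pics/b6.png

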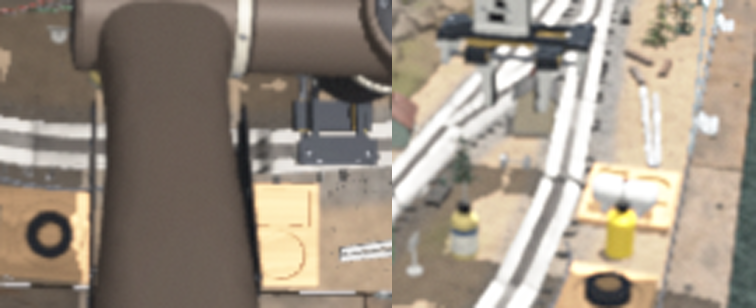

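The tape is in its round recess at (47,235). Descending on the wheelset.

Scaled: 8.1 cm / 75 = 0.108, 7.5 cm / 75 = 0.1.

Call:
send_rows(
  plan=[
    [[0.0027,-0.0013,0.04,0,0,0],[0.0027,-0.0013,0.0667,0,0,0],[0.0027,-0.0013,0.0867,0,0,0],[0.0027,-0.0013,0.1,0,0,0],[0.0027,-0.0013,0.108,0,0,0],[0.0027,-0.0013,0.108,0,0,0]],
  ],
)

```text
clock: 17.23
tool_pos: [0.6127, -0.1976, 0.0104]
orientation: [-180.0, -0.0, -88.6]
force: [-1.5, -0.5, 0.4]
opening: 0.0527
gripper_force: 0.0
```

Call:
send_rows(
  plan=[
    [[0,0,0,0,0,0],[0,0,0,0,0,0],[0,0,0,0,0,0],[0,0,0,0,0,0],[0,0,0,0,0,0]],
  ],
  fingers=0,
)

```text
clock: 17.65
tool_pos: [0.6134, -0.1978, 0.0116]
orientation: [-179.9, -0.0, -88.6]
force: [0.0, 1.0, 6.2]
opening: 0.0396
gripper_force: 30.0
```

Scaled: -13 cm / 75 = -0.1733, -10 cm / 75 = -0.1333.

Call:
send_rows(
  plan=[
    [[0,0,-0.0267,0,0,0],[0,0,-0.08,0,0,0],[0,0,-0.1333,0,0,0],[0,0,-0.1733,0,0,0],[0,0,-0.1733,0,0,0]],
  ],
)

```text
clock: 18.07
tool_pos: [0.6164, -0.1985, 0.1484]
orientation: [-179.3, -0.1, -88.5]
force: [1.3, -0.8, 0.8]
opening: 0.0399
gripper_force: 30.0
```

```bash
python3 g.py .4792 -.1747 .12 1
```

```text
t 18.07 [ 0.6164 -0.1985  0.1484] [-1.7935e+02 -1.4000e-01 -8.8510e+01] F [ 1.3 -0.8  0.8] J [ -1.  21. -10.   0. -59.   2.] op 0.0399
[-2.75 13.69  2.68] [ -0.4  -0.6 -89.5]
```

Scaled: 13.7 cm / 75 = 0.1827, -2.7 cm / 75 = -0.036, -89.5 degrees / 180 = -0.4972.

Call:
send_rows(
  plan=[
    [[-0.036,0.1827,0.0267,0,0,-0.4972],[-0.036,0.1827,0.0267,0,0,-0.4972],[-0.036,0.1827,0.0267,0,0,-0.4972],[-0.036,0.1827,0.0267,0,0,-0.4972],[-0.036,0.1827,0.0267,0,0,-0.4972],[-0.036,0.1827,0.0267,0,0,-0.4972],[-0.036,0.1827,0.0267,0,0,-0.4972],[-0.036,0.1827,0.0267,0,0,-0.4972]],
  ],
)

```text
clock: 18.73
tool_pos: [0.4748, -0.1741, 0.1207]
orientation: [-180.0, -0.0, -30.9]
force: [0.1, 0.0, 0.6]
opening: 0.0396
gripper_force: 30.0
```

```bash
python3 g.py .4792 -.1747 .07 1
```

```text
t 18.73 [ 0.4748 -0.1741  0.1207] [-1.7997e+02 -4.0000e-02 -3.0930e+01] F [0.1 0.  0.6] J [  2.  10. -29.  -0. -51.  57.] op 0.0396
[ 0.41 -0.17  5.07] [ -0.   -0.  -31.9]
```

Scaled: 5 cm / 75 = 0.0667, 4 cm / 75 = 0.0533, -31.9 degrees / 180 = -0.1772.

Call:
send_rows(
  plan=[
    [[0.0053,-0.0013,0.0133,0,0,-0.1772],[0.0053,-0.0013,0.0333,0,0,-0.1772],[0.0053,-0.0013,0.0533,0,0,-0.1772],[0.0053,-0.0013,0.0667,0,0,-0.1772],[0.0053,-0.0013,0.0667,0,0,-0.1772],[0.0053,-0.0013,0.0667,0,0,-0.1772],[0.0053,-0.0013,0.0667,0,0,-0.1772]],
  ],
)

```text
clock: 19.32
tool_pos: [0.479, -0.1754, 0.0705]
orientation: [180.0, -0.0, 0.5]
force: [0.5, 0.4, 0.1]
opening: 0.0395
gripper_force: 30.0
```

```bash
python3 g.py .4792 -.1747 .0165 1
```

```text
t 19.32 [ 0.479  -0.1754  0.0705] [ 1.8e+02 -1.0e-02  4.9e-01] F [0.5 0.4 0.1] J [  2.  14. -31.   0. -44.  89.] op 0.0395
[ 0.02 -0.07  5.4 ] [ 0.  -0.  -0.5]
```

The finger would come close to the tank, so I place the wheelset 6 mm further right (still inside tolerance) and open only a little.

Scaled: 5.4 cm / 75 = 0.072, 5.2 cm / 75 = 0.0693, -0.5 degrees / 180 = -0.0028.

Call:
send_rows(
  plan=[
    [[0,0.0067,0.0333,0,0,-0.0028],[0,0.0067,0.0533,0,0,-0.0028],[0,0.0067,0.064,0,0,-0.0028],[0,0.0067,0.0693,0,0,-0.0028],[0,0.0067,0.072,0,0,-0.0028],[0,0.0067,0.072,0,0,-0.0028]],
  ],
)

```text
clock: 19.82
tool_pos: [0.479, -0.1804, 0.0175]
orientation: [180.0, -0.0, 1.1]
force: [-0.8, 0.1, 2.8]
opening: 0.0395
gripper_force: 30.0
```

Scaled: -13 cm / 75 = -0.1733, -9 cm / 75 = -0.12.

Call:
send_rows(
  plan=[
    [[0,0,0,0,0,0],[0,0,0,0,0,0],[0,0,0,0,0,0],[0,0,-0.0067,0,0,0],[0,0,-0.0267,0,0,0],[0,0,-0.0667,0,0,0],[0,0,-0.12,0,0,0],[0,0,-0.1733,0,0,0]],
  ],
  fingers=0.52,
)

```text
clock: 20.48
tool_pos: [0.478, -0.1804, 0.1477]
orientation: [180.0, 0.1, 1.1]
force: [1.4, -0.5, -0.1]
opening: 0.0455
gripper_force: 0.0
```

```bash
python3 g.py .6216 .026 .15 0
```

```text
t 20.48 [ 0.478  -0.1804  0.1477] [1.8e+02 1.1e-01 1.1e+00] F [ 1.4 -0.5 -0.1] J [  1.   9. -26.   0. -55.  90.] op 0.0455
[ 14.75 -20.36  -0.26] [0.  0.1 1.1]
```

Scaled: -20.4 cm / 75 = -0.272, 14.7 cm / 75 = 0.196, 1.1 degrees / 180 = 0.0061.

Call:
send_rows(
  plan=[
    [[0.196,-0.272,-0.0067,0,0,0.0061],[0.196,-0.272,-0.0067,0,0,0.0061],[0.196,-0.272,-0.0067,0,0,0.0061],[0.196,-0.272,-0.0067,0,0,0.0061],[0.196,-0.272,-0.0067,0,0,0.0061],[0.196,-0.272,-0.0067,0,0,0.0061],[0.196,-0.272,-0.0067,0,0,0.0061],[0.196,-0.272,-0.0067,0,0,0.0061]],
  ],
)

```text
clock: 21.15
tool_pos: [0.6228, 0.0286, 0.1511]
orientation: [180.0, 0.0, 0.2]
force: [-1.2, -0.7, -0.7]
opening: 0.0454
gripper_force: 0.0
```

```bash
python3 g.py .6216 .026 .05 0; python3 -c "
from plant import ctrl;import cv2
s=ctrl.snapshot('top')['img'];t=ctrl.snapshot('side')['img']
cv2.imwrite('pics/b7.png',cv2.hconcat([cv2.resize(s[150:260,230:350,::-1],None,fx=3.2,fy=3.2,interpolation=2),cv2.resize(t[120:230,220:340,::-1],None,fx=3.2,fy=3.2,interpolation=2)]))"
```

```text
t 21.15 [0.6228 0.0286 0.1511] [1.7999e+02 2.0000e-02 1.6000e-01] F [-1.2 -0.7 -0.7] J [ 21.  19. -12.   0. -59.  70.] op 0.0454
[-0.12  0.26 10.11] [0.  0.  0.2]
```

View pics/b7.png

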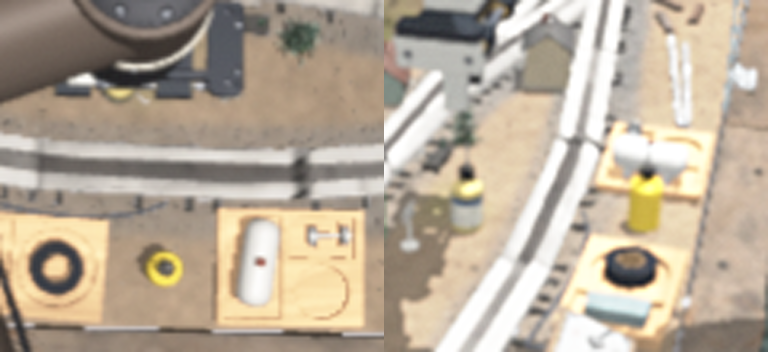

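Tank, wheelset and tape all sit in their recesses, at (258,262), (328,235) and (57,265). Now the oiler, done gently because its needle may reach the palm.

Scaled: 10 cm / 75 = 0.1333, 9 cm / 75 = 0.12.

Call:
send_rows(
  plan=[
    [[-0.0013,0.0027,0.0533,0,0,0],[-0.0013,0.0027,0.0933,0,0,0],[-0.0013,0.0027,0.12,0,0,0],[-0.0013,0.0027,0.1333,0,0,0],[-0.0013,0.0027,0.1333,0,0,0],[-0.0013,0.0027,0.1333,0,0,0]],
  ],
)

```text
clock: 21.75
tool_pos: [0.621, 0.0237, 0.0521]
orientation: [180.0, -0.0, -0.0]
force: [0.4, 0.3, 0.6]
opening: 0.0458
gripper_force: 0.0
```

```bash
python3 g.py .6216 .026 .035 0
```

```text
t 21.75 [0.621  0.0237 0.0521] [ 1.7998e+02 -2.0000e-02 -2.0000e-02] F [0.4 0.3 0.6] J [ 20.  25. -18.   0. -47.  70.] op 0.0458
[ 0.06 -0.23  1.71] [ 0. -0. -0.]
```

Scaled: 1.7 cm / 75 = 0.0227, 1.2 cm / 75 = 0.016.

Call:
send_rows(
  plan=[
    [[0.0013,-0.0027,0.008,0,0,0],[0.0013,-0.0027,0.016,0,0,0],[0.0013,-0.0027,0.0227,0,0,0],[0.0013,-0.0027,0.0227,0,0,0],[0.0013,-0.0027,0.0227,0,0,0]],
  ],
)

```text
clock: 22.17
tool_pos: [0.6217, 0.0265, 0.0342]
orientation: [180.0, 0.0, 0.0]
force: [1.3, 0.4, 0.0]
opening: 0.0455
gripper_force: 0.0
```

Scaled: 0.3 cm / 75 = 0.004, 0.2 cm / 75 = 0.0027.

Call:
send_rows(
  plan=[
    [[0,0,0.0013,0,0,0],[0,0,0.0027,0,0,0],[0,0,0.004,0,0,0],[0,0,0.004,0,0,0]],
  ],
)

```text
clock: 22.5
tool_pos: [0.6218, 0.0265, 0.0312]
orientation: [180.0, 0.0, 0.0]
force: [-0.7, 0.7, -0.9]
opening: 0.0458
gripper_force: 0.0
```

Scaled: 0.3 cm / 75 = 0.004, 0.2 cm / 75 = 0.0027.

Call:
send_rows(
  plan=[
    [[0,0,0.0013,0,0,0],[0,0,0.0027,0,0,0],[0,0,0.004,0,0,0],[0,0,0.004,0,0,0]],
  ],
)

```text
clock: 22.83
tool_pos: [0.6217, 0.0264, 0.0281]
orientation: [180.0, 0.0, 0.0]
force: [0.6, -0.0, 1.0]
opening: 0.0456
gripper_force: 0.0
```

Scaled: 0.3 cm / 75 = 0.004, 0.2 cm / 75 = 0.0027.

Call:
send_rows(
  plan=[
    [[0,0,0.0013,0,0,0],[0,0,0.0027,0,0,0],[0,0,0.004,0,0,0],[0,0,0.004,0,0,0]],
  ],
)

```text
clock: 23.17
tool_pos: [0.6217, 0.0264, 0.025]
orientation: [180.0, 0.0, 0.0]
force: [-0.5, 0.1, 0.3]
opening: 0.0451
gripper_force: 0.0
```

Scaled: 0.3 cm / 75 = 0.004, 0.2 cm / 75 = 0.0027.

Call:
send_rows(
  plan=[
    [[0,0,0.0013,0,0,0],[0,0,0.0027,0,0,0],[0,0,0.004,0,0,0],[0,0,0.004,0,0,0]],
  ],
)

```text
clock: 23.5
tool_pos: [0.6217, 0.0264, 0.0221]
orientation: [180.0, 0.0, 0.0]
force: [-0.1, -0.3, -0.6]
opening: 0.0458
gripper_force: 0.0
```

Call:
send_rows(
  plan=[
    [[0,0,0,0,0,0],[0,0,0,0,0,0],[0,0,0,0,0,0],[0,0,0,0,0,0],[0,0,0,0,0,0]],
  ],
  fingers=0,
)

```text
clock: 23.92
tool_pos: [0.6219, 0.0265, 0.0224]
orientation: [-180.0, -0.0, 0.0]
force: [-0.3, -0.8, 0.5]
opening: 0.026
gripper_force: 29.5
```

Call:
send_rows(
  plan=[
    [[0,0,-0.0267,0,0,0],[0,0,-0.08,0,0,0],[0,0,-0.1333,0,0,0],[0,0,-0.1867,0,0,0],[0,0,-0.1867,0,0,0],[0,0,-0.1867,0,0,0]],
  ],
)

```text
clock: 24.42
tool_pos: [0.6235, 0.027, 0.1655]
orientation: [-179.9, -0.3, 0.0]
force: [0.3, 0.1, -0.4]
opening: 0.0258
gripper_force: 29.5
```

```bash
python3 g.py .4272 -.1754 .13 0
```

```text
t 24.42 [0.6235 0.027  0.1655] [-1.7989e+02 -3.3000e-01  2.0000e-02] F [ 0.3  0.1 -0.4] J [ 20.  18. -11.   0. -60.  70.] op 0.0258
[-19.65  20.24   3.4 ] [-0.1 -0.3  0. ]
```

Scaled: 20.2 cm / 75 = 0.2693, -19.6 cm / 75 = -0.2613.

Call:
send_rows(
  plan=[
    [[-0.2613,0.2693,0,0,0,0],[-0.2613,0.2693,0,0,0,0],[-0.2613,0.2693,0,0,0,0],[-0.2613,0.2693,0,0,0,0],[-0.2613,0.2693,0,0,0,0],[-0.2613,0.2693,0,0,0,0],[-0.2613,0.2693,0,0,0,0],[-0.2613,0.2693,0,0,0,0]],
  ],
)

```text
clock: 25.08
tool_pos: [0.4207, -0.1778, 0.161]
orientation: [-180.0, 0.2, -0.2]
force: [-1.0, -0.2, -0.4]
opening: 0.0258
gripper_force: 29.5
```

Scaled: 10 cm / 75 = 0.1333, 9 cm / 75 = 0.12.

Call:
send_rows(
  plan=[
    [[0,0,0.04,0,0,0],[0,0,0.08,0,0,0],[0,0,0.12,0,0,0],[0,0,0.1333,0,0,0],[0,0,0.1333,0,0,0],[0,0,0.1333,0,0,0]],
  ],
)

```text
clock: 25.58
tool_pos: [0.4251, -0.1756, 0.0614]
orientation: [180.0, 0.2, 0.0]
force: [0.5, 0.4, -0.6]
opening: 0.0262
gripper_force: 29.5
```

```bash
python3 g.py .4272 -.1754 .0285 0
```

```text
t 25.58 [ 0.4251 -0.1756  0.0614] [1.7999e+02 1.8000e-01 2.0000e-02] F [ 0.5  0.4 -0.6] J [  2.  11. -38.   0. -41.  88.] op 0.0262
[ 0.22 -0.02  3.29] [0.  0.2 0. ]
```

Scaled: 3.35 cm / 75 = 0.0447, 3.3 cm / 75 = 0.044.

Call:
send_rows(
  plan=[
    [[0.0013,0,0.016,0,0,0],[0.0013,0,0.0293,0,0,0],[0.0013,0,0.0387,0,0,0],[0.0013,0,0.0427,0,0,0],[0.0013,0,0.044,0,0,0],[0.0013,0,0.0447,0,0,0],[0.0013,0,0.0447,0,0,0]],
  ],
)

```text
clock: 26.17
tool_pos: [0.4274, -0.1756, 0.0293]
orientation: [180.0, -0.0, 0.0]
force: [-0.7, -0.7, -0.5]
opening: 0.0262
gripper_force: 29.5
```

Scaled: -13 cm / 75 = -0.1733, -9 cm / 75 = -0.12.

Call:
send_rows(
  plan=[
    [[0,0,0,0,0,0],[0,0,0,0,0,0],[0,0,0,0,0,0],[0,0,-0.0067,0,0,0],[0,0,-0.0267,0,0,0],[0,0,-0.0667,0,0,0],[0,0,-0.12,0,0,0],[0,0,-0.1733,0,0,0]],
  ],
  fingers=0.5,
)

```text
clock: 26.83
tool_pos: [0.4259, -0.1756, 0.1603]
orientation: [180.0, 0.1, 0.0]
force: [2.2, 0.1, 0.6]
opening: 0.0437
gripper_force: 0.0
```

```bash
python3 g.py .6 .15 .25 0
```

```text
t 26.83 [ 0.4259 -0.1756  0.1603] [1.7999e+02 1.1000e-01 1.0000e-02] F [2.2 0.1 0.6] J [  2.   3. -31.   0. -56.  88.] op 0.0437
[ 17.4  -32.56  -9.01] [0.  0.1 0. ]
```

Scaled: -32 cm / 75 = -0.4267, 17.4 cm / 75 = 0.232.

Call:
send_rows(
  plan=[
    [[0.0133,-0.0133,-0.0533,0,0,0],[0.232,-0.4267,-0.12,0,0,0],[0.232,-0.4267,-0.12,0,0,0],[0.232,-0.4267,-0.12,0,0,0],[0.232,-0.4267,-0.12,0,0,0],[0.232,-0.4267,-0.12,0,0,0],[0.232,-0.4267,-0.12,0,0,0],[0.232,-0.4267,-0.12,0,0,0]],
  ],
)

```text
clock: 27.5
tool_pos: [0.5721, 0.0914, 0.2409]
orientation: [-180.0, -0.0, 0.0]
force: [1.2, -0.5, -0.7]
opening: 0.044
gripper_force: 0.0
```

Scaled: -5 cm / 75 = -0.0667, 3 cm / 75 = 0.04.

Call:
send_rows(
  plan=[
    [[0.04,-0.0667,0,0,0,0],[0.04,-0.0667,0,0,0,0],[0.04,-0.0667,0,0,0,0],[0.04,-0.0667,0,0,0,0],[0.04,-0.0667,0,0,0,0],[0.04,-0.0667,0,0,0,0]],
  ],
)

```text
clock: 28.0
tool_pos: [0.6012, 0.1385, 0.2402]
orientation: [-180.0, -0.0, -0.0]
force: [0.6, -1.3, 0.2]
opening: 0.0439
gripper_force: 0.0
```

```bash
python3 -c "
from plant import ctrl;import cv2
s=ctrl.snapshot('top')['img'];t=ctrl.snapshot('side')['img']
cv2.imwrite('pics/b8.png',cv2.hconcat([cv2.resize(s[150:260,205:355,::-1],None,fx=3,fy=3,interpolation=2),cv2.resize(t[120:230,240:350,::-1],None,fx=3,fy=3,interpolation=2)]))"
```

```text
(no output)
```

View pics/b8.png

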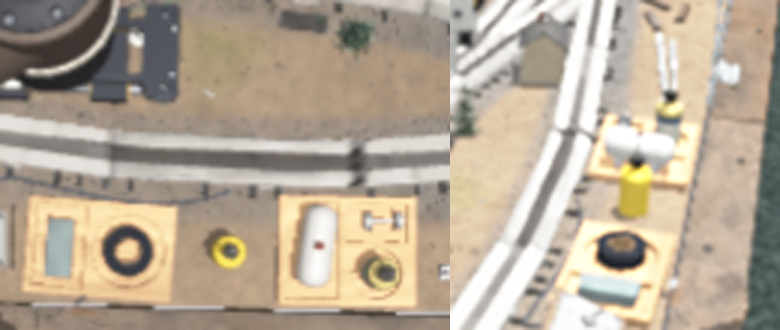

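All five parts sit in their recesses (block, tape, tank, wheelset and oiler upright at (383,272)). The house, tree and yellow bottle stand untouched, so I'm handing in.

```bash
python3 -c "
from plant import ctrl;print(ctrl.close_job())"
```

```text
the job is handed in; nothing more can be done
None
```

I handed the job in at about 28 s of the 115 s allowed. The last pictures show all five parts in their own recesses and the house and tree standing where they were; the arm hid the signpost in that view. I have not seen the judge's verdict.

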